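# Pin the sample case's hasp and hold the pin for sealing

## Robot

A 6-joint arm with a two-finger parallel gripper is mounted at the origin on the work surface. World frame = base frame: x ahead of the robot, y to its left, z up, the work surface at z = 0. Lengths are in m, angles in rad, forces in N, time in s.
With the tool pointing down it reaches from about 0.3 to 0.875 m from the base axis. Payload 6.4 kg.
Tool frame: the origin (TCP) lies midway between the tips of the shut fingers; the grasp point (between the pads) lies 19 mm behind it; z points along the fingers, y is the line along which they close (so a half turn about z gives the same grasp; the last joint's range is limited). The gripper opens to 85 mm and grips with 20 to 120 N. Pads are 22 mm wide; open, the fingers measure 114 mm over their backs; the gripper's body (76 mm by 85 mm) begins 54 mm behind the grasp point. The pads swing forward as they close: fully open they stand 13 mm farther back than shut.
Start: joints at [-1.504, 0.181, 1.607, -0, 1.354, -0.206], TCP at [0.155, -0.554, 0.231] pointing down, gripper open.
Joint ranges: [-2.99, 2.99], [-0.89, 2.07], [0.3, 2.58], [-1.14, 4.28], [0, 2.63], [-3.12, 3.12]. Speed limits (rad/s): [2.57, 2.57, 3.01, 3.14, 3.14, 3.14].

## Interface

Orientations are given as a unit quaternion [w, x, y, z].
In Python, from bench import status, camera, ctrl gives the robot as it stands. The module is installed in compiled form; this text tells all that it offers.
- The arm moves only by the shell command python3 -m handwheel 'ROWS'. ROWS is JSON, a list that holds one entry, the list of rows, each a list of 7 numbers: the opening, from -1 (shut) to 1 (fully open), then the shift along the tool's x, y, z in cm, then the turn, a rotation vector about the tool's x, y, z in degrees. A call has 1 to 10 rows; each row is the pose to reach, as a shift and turn from the pose commanded when the call began, along the tool's axes at that moment; what a row does not reach only later rows make up. A row lasts 1/8 s, in which the tool goes at most 62.5 mm and 10.7 degrees, less where a joint would pass 70% of its speed; a pose out of reach is approached as far as the arm can. A call with a gripper value outside its range is refused whole. The fingers move at their own pace and stop on an object; the grip force is fixed at half the most. Time passes only in rows, so rows that repeat a pose let the fingers close. It gives the time, the measured TCP pose, the force, the opening and the grip force at its end, in the units of the state.
- status.get_obs(): the state, without advancing time (a new reading comes with each control period).
- camera(name): name is "scene" or "side" or "wrist"; returns a dict with "frame" (420x560x3 uint8, blue, green, red), "depth" (420x560 float32, m along the optical axis (not along the pixel's ray), 0 where there is no reading), "fx", "fy", "cx", "cy" (pixels), "extrinsics" (4x4, takes a point from camera to world coordinates); the wrist camera has in their place "hand_eye" (4x4, takes a point from camera to tool coordinates, whose origin is the TCP and whose axes are the flange's). Camera axes: x right, y down, z forward; pixel columns grow to the right and rows downward; lengths in m; the calibration is good to about 2 mm. A picture is of the moment at which its call begins: read the wrist's pose just before it.
- ctrl.hand_in(): hands the job in; it is judged then, once.
The state is a dict: "time_s": time; "q": joint angles; "dq": joint speeds; "joint_efforts": joint torques, N m; "eef_pos": TCP position; "eef_rot": TCP orientation; "wrist_force": force on the tool from outside, world axes, zero at the start; "torque": the same for the moment, N m; "opening": opening from 0.0 (shut) to 1.0 (fully open); "grasp_force": force on a finger pad.
Only numpy, scipy, OpenCV 4.12 (cv2) and the standard library are available. Lean on these libraries where they do the work, as an engineer would, in place of code of your own. Each camera call takes 0.05 s, during which the arm holds its last target. There are 200 camera calls.

## Task

Secure the sample transport case for sealing: swing its blue hasp over the catch until it lies flat, then take the red-handled locking pin out of the rod rack and thread it from above through the hasp's eye and through the upper and then the lower bushing of the catch. Finish holding the pin upright in the gripper, its nose out below the lower bushing and its collar about 15 mm above the hasp, not resting on it, so that a colleague can clip the seal on. Leave the other rods and everything else on the bench where they stand.

Things in the scene. Friction and masses are not known exactly. Their poses are not given: they have to be found in the camera images.
- hasp (a joint): angle (rad) of the case's blue steel hasp strap: 0 = flat and level over the catch, pointing along the case's -x, top 110 mm above the table; 1.57 = straight up; more = leaning back over the lid (stop 2.4). Stiff hinge: it stays at any angle, takes 1 to 2 N at the strap; starts at 1.75 to 2.2. Strap 80 mm long from the hinge line, 50 wide, 4 thick, 26 mm square eye centred 42 mm from the hinge line
- hasp_hinge (a point): middle of the hasp's hinge line, on the case's front top edge, 108 mm above the table, 4 mm above the lid; its axes are the case's: x points from the catch to the back of the case, y runs along the hinge line, z up
- hasp_tip (a point): middle of the hasp strap's free end, 80 mm from the hinge line; turns with the hasp
- bush_upper (a point): centre of the upper mouth of the catch's upper bushing (brass-rimmed upright hole, 13 mm bore, 14 mm long, in a dark steel lug 36 x 40 mm), 104 mm above the table, 42 mm in front of the hinge line; axes are the case's, z up the bore. The flat hasp's eye lies round this axis, its top 6 mm above this point
- bush_lower (a point): centre of the upper mouth of the lower bushing, same bore, length and lug, 50 mm straight below the upper one (mouth 54 mm, underside 40 mm above the table); axes are the case's
- case: the sample transport case, white with orange lid, 160 x 220 x 104 mm, fixed; origin at the centre of its underside. Its catch and hasp are on its -x side (turned roughly towards the robot), lock axis 120 mm from the origin; the lid's top is empty
- pin_grip (a point): centre of the locking pin's red upright round handle, 18 mm across, 44 long; z up along the pin. Below it a dark collar 34 mm across, 6 thick (no other rod has one), then a steel shaft 10 mm across, 105 long, with a tapered nose (4 mm at the end, full after 14 mm). About 0.12 kg. Stands loose in one of the rack's holes with 1.5 mm play and may be held a little tilted; draw it straight up
- pin_nose (a point): lower end of the pin's shaft, 133 mm below the handle's centre; in the rack it stands 10 mm above the table
- pin_collar (a point): centre of the underside of the pin's collar, 105 mm above the nose and 28 mm below the handle's centre
- rack: white rod rack, a block 70 x 180 x 60 mm, fixed; origin at the centre of its underside; three holes in a row along its y axis at -60, 0 and 60 mm, 50 mm deep, 11.5 mm wide. Which rod stands in which hole varies
- rod_blue: bystander: steel rod with blue handle 14 mm across, no collar, standing in the rack; origin at its lower end; its top is 160 mm above the table
- rod_grey: bystander: steel rod with black handle 16 mm across, no collar, standing in the rack; origin at its lower end; its top is 146 mm above the table
- jar: bystander: small jar with yellow cap, 38 mm across, 65 high, on the table between case and rack; origin under its centre
- tips_box: bystander: blue pipette tip box with clear lid, 82 x 72 x 49 mm, on the table near the robot; origin under its centre
- reagent: bystander: bottle with blue cap, 60 mm across, 110 high, on the table beyond the jar; origin under its centre

How it is judged:
By the outcome, as a careful person would: the job done as asked, in the order asked, and still so for the second after the job is handed in, while the arm keeps its last pose, push and grip.
It also fails if it takes over 67 s, if anything falls off the work surface, if the arm or the gripper's body presses on something with over 40 N, if the wrist force passes 120 N, or if a joint passes its speed limit or range.

## Working session

There is one attempt and no reset: what is moved stays moved. The work goes in short steps, Python scripts to look and compute and a shell command to move; the robot and the scene stay as the last step left them, time stands still between calls to the robot, and variables do not carry over. Pictures are saved under pics/ and viewed, at most 10 in all, crops included, and the job is handed in when it is done.

```bash
mkdir -p pics; cat > h.py <<'E'
import numpy as np, cv2
from bench import status, camera, ctrl
from scipy.spatial.transform import Rotation as R
def tool():
    o=status.get_obs(); q=o["eef_rot"]; T=np.eye(4)
    T[:3,:3]=R.from_quat([q[1],q[2],q[3],q[0]]).as_matrix(); T[:3,3]=o["eef_pos"]; return T
def cam(n):
    T=tool(); c=camera(n)
    c["X"]=T@c["hand_eye"] if n=="wrist" else np.array(c["extrinsics"]); return c
def cloud(c):
    v,u=np.indices(c["depth"].shape); d=c["depth"]
    P=np.stack([(u-c["cx"])/c["fx"]*d,(v-c["cy"])/c["fy"]*d,d],-1)
    return P@c["X"][:3,:3].T+c["X"][:3,3]
def ray(c,u,v,z):
    d=c["X"][:3,:3]@np.array([(u-c["cx"])/c["fx"],(v-c["cy"])/c["fy"],1]); o=c["X"][:3,3]
    return o+d*(z-o[2])/d[2]
E
python3 - <<'E'
from h import *
print(status.get_obs())
for n in("scene","side"):
    c=cam(n); cv2.imwrite(f"pics/{n}0.png",c["frame"]); print(n,c["X"].round(3).tolist(),c["fx"])
    np.savez(f"{n}0.npz",**{k:c[k] for k in("frame","depth","fx","fy","cx","cy","X")})
E
```

```text
{'time_s': 0.0, 'q': array([-1.50429856e+00,  1.81539681e-01,  1.60800730e+00,  1.12469821e-05,
        1.35377434e+00, -2.06283274e-01]), 'dq': array([-0.0004822 ,  0.00057223, -0.00080978, -0.00033655, -0.00077249,
       -0.00019287]), 'joint_efforts': array([ 9.08972979e-04, -4.44863605e+01, -3.51338589e+01, -3.61372331e-04,
        8.71364056e-03,  4.01909631e-05]), 'eef_pos': array([ 0.15490382, -0.55317738,  0.23038525]), 'eef_rot': array([-8.61836438e-04,  9.90713018e-01,  1.35966791e-01,  6.58383705e-05]), 'wrist_force': array([0.13000333, 0.40844746, 0.23688294]), 'torque': array([-0.00103901,  0.01334528, -0.02863978]), 'grasp_force': 0.0, 'opening': 0.9994819224728674}
scene [[-0.86, 0.355, -0.367, 0.97], [0.51, 0.573, -0.642, 0.683], [-0.017, -0.739, -0.674, 0.818], [0.0, 0.0, 0.0, 1.0]] 525.0346961411313
side [[-0.953, -0.201, 0.228, 0.344], [-0.303, 0.677, -0.67, 0.65], [-0.02, -0.708, -0.706, 0.776], [0.0, 0.0, 0.0, 1.0]] 430.2279645804655
```

View pics/scene0.png

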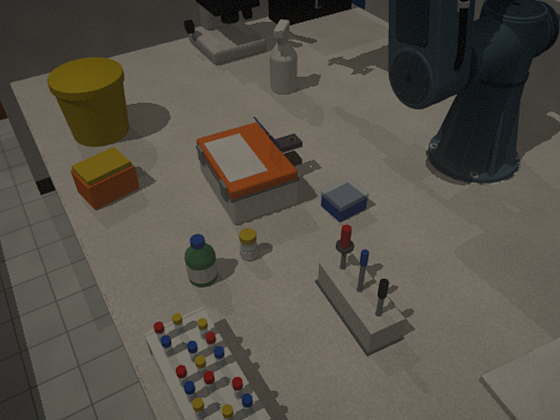

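View pics/side0.png

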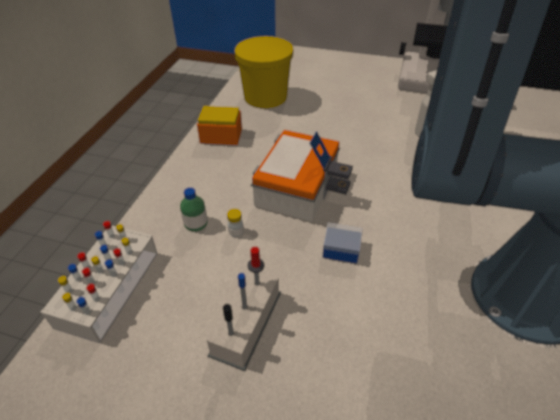

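The scene shows the case at about (245,170), with the hasp seen edge-on at (270,135) and the catch lugs at (290,150). The red pin handle is at (346,235), in the rack hole nearest the case. In the side view the hasp is at (320,150), the lugs at (340,178) and the pin at (255,258).

```bash
python3 - <<'E'
from h import *
def near(m,u,v):
    n,l,s,ce=cv2.connectedComponentsWithStats(m.astype(np.uint8)*255)
    k=1+np.argmin([np.hypot(*(c-[u,v])) if a>20 else 1e9 for c,a in zip(ce[1:],s[1:,4])]); return l==k
S={"scene":dict(lid=(245,165),red=(346,235),rack=(365,305)),"side":dict(lid=(300,165),red=(255,255),rack=(245,320))}
for n in S:
    c=dict(np.load(n+"0.npz")); P=cloud(c); hsv=cv2.cvtColor(c["frame"],cv2.COLOR_BGR2HSV); H,s,V=cv2.split(hsv)
    near_=lambda P,xy,r:(np.hypot(P[...,0]-xy[0],P[...,1]-xy[1])<r)
    m=near((H>3)&(H<16)&(s>150)&(V>100),*S[n]["lid"])
    q=P[m]; q=q[np.abs(q[:,2]-.104)<.008]; r=cv2.minAreaRect((q[:,:2]*1000).astype(np.float32)); print(n,"lid",np.median(q,0).round(4),r)
    m=near(((H<5)|(H>174))&(s>140)&(V>60),*S[n]["red"]); q=P[m]; vv,uu=np.nonzero(m)
    print(" red",m.sum(),np.median(q,0).round(4),uu.mean(),vv.mean(),"range z",q[:,2].min(),q[:,2].max(),"ray@z.143",ray(c,uu.mean(),vv.mean(),.143).round(4))
    cx=r[0][0]/1000,r[0][1]/1000
    m=(H>95)&(H<125)&(s>120)&near_(P,cx,.2)&(P[...,2]>.11); q=P[m]
    print(" hasp",m.sum(), q.min(0).round(3),q.max(0).round(3), "top", q[q[:,2]>q[:,2].max()-.008].mean(0).round(4),"bot",q[q[:,2]<q[:,2].min()+.008].mean(0).round(4))
    ry=np.median(P[near(((H<5)|(H>174))&(s>140)&(V>60),*S[n]["red"])],0)
    m=near_(P,ry,.25)&(np.abs(P[...,2]-.06)<.004)&(s<70); m=near(m,*S[n]["rack"]); q=P[m]; print(" rack",m.sum(),cv2.minAreaRect((q[:,:2]*1000).astype(np.float32)))
E
```

```text
scene lid [ 0.5222 -0.1635  0.1024] ((553.159423828125, -189.98983764648438), (220.9524383544922, 158.97378540039062), 85.47361755371094)
 red 171 [0.543  0.1761 0.1512] 344.99415204678365 235.33333333333334 range z -0.0008808309972958561 0.8184311798210717 ray@z.143 [0.5382 0.1705 0.143 ]
 hasp 13 [ 0.501 -0.213  0.147] [ 0.519 -0.161  0.178] top [ 0.5148 -0.1875  0.1754] bot [ 0.5014 -0.161   0.1469]
 rack 2645 ((543.033935546875, 232.0604248046875), (182.35430908203125, 73.0713119506836), 85.18672943115234)
side lid [ 0.5262 -0.1143  0.1047] ((551.5941772460938, -188.2416534423828), (219.78294372558594, 157.7945098876953), 85.78313446044922)
 red 152 [0.5364 0.1781 0.1518] 254.91447368421052 256.9671052631579 range z 0.12092667442151384 0.16821403964123083 ray@z.143 [0.5385 0.1721 0.143 ]
 hasp 111 [ 0.476 -0.203  0.115] [ 0.513 -0.164  0.177] top [ 0.5099 -0.1848  0.1723] bot [ 0.4793 -0.1822  0.1193]
 rack 2529 ((543.34716796875, 230.74691772460938), (182.593017578125, 71.38645935058594), 85.24053955078125)
```

```bash
cat >> h.py <<'E'
def rows(p,yaw,tilt=None):
    "shift (cm) and turn (deg) in tool axes to reach p with tool down, tool x at yaw (deg)"
    T=tool(); D=R.from_euler("z",yaw,degrees=True).as_matrix()@np.diag([1,-1,-1.])
    s=T[:3,:3].T@(np.array(p)-T[:3,3])*100; w=(R.from_matrix(T[:3,:3].T@D)).as_rotvec(degrees=True)
    print(np.round(s,2).tolist(),np.round(w,2).tolist())
E
python3 - <<'E'
from h import *
rows([.3,-.4,.30],85); rows([.56,-.189,.30],85)
E
```

```text
[18.1, -10.86, -6.93] [-0.07, -0.07, -69.37]
[48.83, -24.17, -6.9] [-0.07, -0.07, -69.37]
```

```bash
python3 -m handwheel '[[[-1,5,-3,-3,0,0,-10],[-1,10,-6,-5,0,0,-20],[-1,15,-9,-6.9,0,0,-30],[-1,20,-11,-6.9,0,0,-40],[-1,26,-14,-6.9,0,0,-50],[-1,32,-17,-6.9,0,0,-60],[-1,38,-19,-6.9,0,0,-69.4],[-1,44,-22,-6.9,0,0,-69.4],[-1,48.8,-24.2,-6.9,0,0,-69.4],[-1,48.8,-24.2,-6.9,0,0,-69.4]]]'; python3 - <<'E'
from h import *
rows([.56,-.189,.30],85); rows([.56,-.184,.155],85); rows([.48,-.18,.155],85)
c=cam("wrist"); cv2.imwrite("pics/w1.png",c["frame"])
E
```

```text
time_s: 1.35
eef_pos: [0.5617, -0.1857, 0.2994]
eef_rot: [-0.001, 0.735, 0.678, 0.0]
wrist_force: [-0.5, -1.0, -0.3]
opening: 0.001
grasp_force: 0.0
[-0.34, -0.14, -0.06] [-0.04, -0.08, 0.33]
[0.14, -0.17, 14.44] [-0.04, -0.08, 0.33]
[-0.11, -8.18, 14.45] [-0.04, -0.08, 0.33]
```

View pics/w1.png

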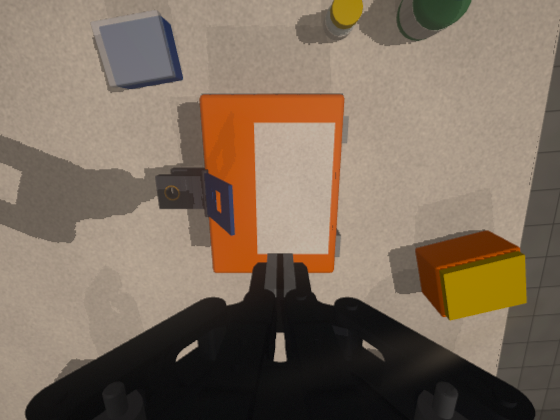

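The bushing rim shows as a brass ring at (172,193), with the hasp leaning back at (220,200). The shut fingers are behind the hasp, over the lid.

```bash
python3 - <<'E'
from h import *
c=cam("wrist"); print(ray(c,172,193,.104))
E
python3 -m handwheel '[[[-1,-0.4,0,5,0,0,0],[-1,-0.4,0,10,0,0,0],[-1,-0.4,0,14.4,0,0,0],[-1,-0.4,0,14.4,0,0,0],[-1,-0.4,-2,14.4,0,0,0],[-1,-0.4,-3.5,14.4,0,0,0],[-1,-0.4,-5,14.4,0,0,0],[-1,-0.4,-6,14.4,0,0,0],[-1,-0.4,-7,14.4,0,0,0],[-1,-0.4,-7,14.4,0,0,0]]]'
python3 - <<'E'
from h import *
c=cam("side"); cv2.imwrite("pics/s2.png",cv2.resize(c["frame"][100:240,220:400],None,fx=3,fy=3))
E
```

```text
[ 0.43051141 -0.1815264   0.104     ]
time_s: 2.7
eef_pos: [0.4888, -0.1869, 0.1562]
eef_rot: [-0.0, 0.737, 0.676, -0.0]
wrist_force: [-0.0, -0.3, 0.5]
opening: 0.001
grasp_force: 0.0
```

View pics/s2.png

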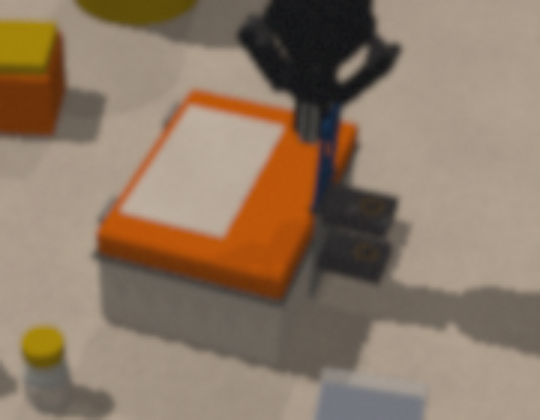

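The strap is now near vertical with the fingers behind it. I'll follow the arc down.

```bash
python3 -m handwheel '[[[-1,0.2,-1.5,0,0,0,0],[-1,0.2,-2.9,0,0,0,0],[-1,0.2,-4,0.4,0,0,0],[-1,0.2,-4.9,1,0,0,0],[-1,0.2,-5.6,1.8,0,0,0],[-1,0.2,-6.2,2.6,0,0,0],[-1,0.2,-6.8,3.4,0,0,0],[-1,0.2,-7.2,4,0,0,0],[-1,0.2,-7.4,4.4,0,0,0],[-1,0.2,-7.4,4.5,0,0,0]]]'
python3 -m handwheel '[[[-1,0,0,0.15,0,0,0],[-1,0,0,0.25,0,0,0]]]'
```

```text
time_s: 4.0
eef_pos: [0.4157, -0.1786, 0.111]
eef_rot: [-0.0, 0.737, 0.676, -0.0]
wrist_force: [0.1, 0.9, 0.5]
opening: 0.004
grasp_force: 0.3
time_s: 4.25
eef_pos: [0.4162, -0.1789, 0.1097]
eef_rot: [-0.0, 0.737, 0.676, -0.0]
wrist_force: [-5.7, 3.2, 14.5]
opening: 0.003
grasp_force: 7.4
```

```bash
python3 -m handwheel '[[[-1,0,0,-3,0,0,0],[-1,-1,0.5,-8,0,0,0],[-1,-4,1,-12,0,0,0],[-1,-7,1.4,-14,0,0,0],[-1,-7,1.4,-14,0,0,0],[-1,-7,1.4,-14,0,0,0]]]'
python3 - <<'E'
from h import *
c=cam("wrist"); np.savez("w3.npz",**{k:c[k] for k in("frame","depth","fx","fy","cx","cy","X")})
P=cloud(c); d=np.hypot(P[...,0]-.432,P[...,1]+.18); vv,uu=np.nonzero((d<.01)&(P[...,2]>.02)); u,v=int(np.median(uu)),int(np.median(vv)); print(u,v)
m=(cv2.cvtColor(c["frame"],cv2.COLOR_BGR2HSV)[...,0]//8==13)&(d<.07); print(np.percentile(P[m][:,2],[5,25,50,75,95]))
u0,v0=max(u-60,0),max(v-45,0); print(u0,v0); cv2.imwrite("pics/w3.png",cv2.resize(c["frame"][v0:v0+90,u0:u0+120],None,fx=6,fy=6,interpolation=cv2.INTER_CUBIC))
E
```

```text
time_s: 5.0
eef_pos: [0.4235, -0.2489, 0.2478]
eef_rot: [-0.001, 0.737, 0.676, 0.0]
wrist_force: [-1.1, 0.4, -0.4]
opening: -0.002
grasp_force: 0.0
284 132
[0.1101167  0.11094884 0.11162933 0.32590395 0.34573823]
224 87
```

View pics/w3.png

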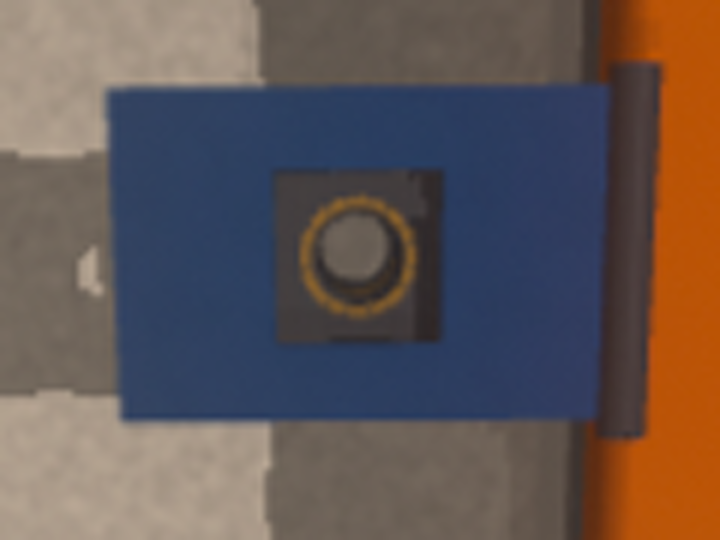

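The hasp is flat at z≈0.111. Through the eye the brass ring is centred at crop (358,257), which is pixel (283,129) in the full picture.

```bash
python3 - <<'E'
from h import *
c=dict(np.load("w3.npz")); hsv=cv2.cvtColor(c["frame"],cv2.COLOR_BGR2HSV); m=np.zeros((420,560),bool)
s=(slice(112,148),slice(268,300)); m[s]=(hsv[...,0][s]>14)&(hsv[...,0][s]<26)&(hsv[...,1][s]>110)
vv,uu=np.nonzero(m); e=cv2.fitEllipse(np.c_[uu,vv].astype(np.float32)); print(m.sum(),e,ray(c,*e[0],.104))
rows([.538,.09,.32],85); 
E
```

```text
109 ((283.1600646972656, 129.3126220703125), (17.704936981201172, 18.2534122467041), 11.218164443969727) [ 0.432041   -0.17939514  0.104     ]
[34.72, 8.48, -7.2] [-0.1, -0.1, 0.05]
```

```bash
python3 -m handwheel '[[[1,4,1,-7.2,0,0,0],[1,10,3,-7.2,0,0,0],[1,16,5,-7.2,0,0,0],[1,22,6.5,-7.2,0,0,0],[1,28,7.5,-7.2,0,0,0],[1,34.7,8.5,-7.2,0,0,0],[1,34.7,8.5,-7.2,0,0,0],[1,34.7,8.5,-7.2,0,0,0]]]'
python3 - <<'E'
from h import *
c=cam("wrist"); np.savez("w4.npz",**{k:c[k] for k in("frame","depth","fx","fy","cx","cy","X")})
cv2.imwrite("pics/w4.png",c["frame"])
H,s,V=cv2.split(cv2.cvtColor(c["frame"],cv2.COLOR_BGR2HSV)); P=cloud(c)
m=((H<5)|(H>174))&(s>140)&(V>60)&(np.hypot(P[...,0]-.538,P[...,1]-.172)<.04)
q=P[m]; top=m&(P[...,2]>q[:,2].max()-.008); vv,uu=np.nonzero(top); print(m.sum(),q[:,2].min(),q[:,2].max(),uu.mean(),vv.mean(),ray(c,uu.mean(),vv.mean(),.165),P[top].mean(0))
rows([.538,.172,.32],85); rows([.538,.172,.129],85)
E
```

```text
time_s: 6.05
eef_pos: [0.5379, 0.0898, 0.3197]
eef_rot: [-0.001, 0.736, 0.677, -0.001]
wrist_force: [-0.0, -0.3, 0.2]
opening: 1.001
grasp_force: 0.0
272 0.1208729212129781 0.46356111790617716 426.8 78.8 [0.68441062 0.19279717 0.165     ] [0.54405648 0.16882706 0.46356112]
[8.32, -0.72, -0.01] [-0.09, 0.04, 0.09]
[8.33, -0.68, 19.09] [-0.09, 0.04, 0.09]
```

View pics/w4.png

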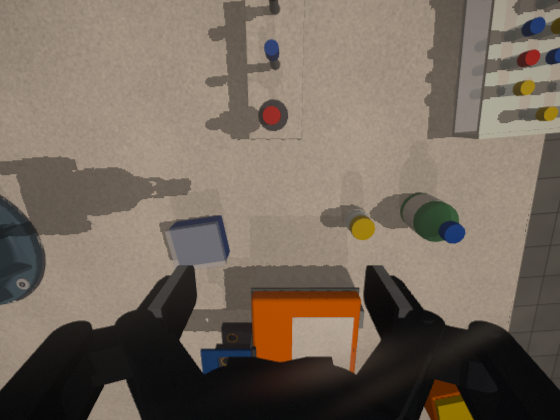

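The pin shows from above at (271,116), its red handle inside the dark collar, and it is clear of its neighbours. The hasp is flat at (228,360). I'll use the masked blob near the pin.

```bash
python3 - <<'E'
from h import *
c=dict(np.load("w4.npz")); H,s,V=cv2.split(cv2.cvtColor(c["frame"],cv2.COLOR_BGR2HSV)); P=cloud(c)
b=np.zeros_like(H,bool); b[95:140,250:295]=1
m=((H<6)|(H>174))&(s>140)&(V>60)&b; vv,uu=np.nonzero(m); print(m.sum(),uu.mean(),vv.mean(),uu.min(),uu.max(),vv.min(),vv.max(),P[m][:,2].round(3)[::25])
print(ray(c,uu.mean(),vv.mean(),.160))
d=(V<95)&b; dv,du=np.nonzero(d|m); (x,y),r=cv2.minEnclosingCircle(np.c_[du,dv].astype(np.float32)); print("collar",x,y,r,du.min(),du.max(),dv.min(),dv.max(),ray(c,x,y,.121))
E
```

```text
269 271.1672862453532 114.79553903345725 263 280 106 124 [0.165 0.166 0.168 0.166 0.166 0.167 0.166 0.166 0.167 0.167 0.167]
[0.53549832 0.17325922 0.16      ]
collar 272.62725830078125 114.87091064453125 15.500575065612793 258 287 100 130 [0.53601776 0.17361125 0.121     ]
```

```bash
python3 -m handwheel '[[[1,4,-0.4,0,0,0,0],[1,8.4,-0.85,0,0,0,0],[1,8.4,-0.85,5,0,0,0],[1,8.4,-0.85,10,0,0,0],[1,8.4,-0.85,14,0,0,0],[1,8.4,-0.85,17,0,0,0],[1,8.4,-0.85,19.1,0,0,0],[1,8.4,-0.85,19.1,0,0,0],[-0.4,8.4,-0.85,19.1,0,0,0],[-0.4,8.4,-0.85,19.1,0,0,0]]]'
python3 -m handwheel '[[[-1,0,0,0,0,0,0],[-1,0,0,0,0,0,0],[-1,0,0,0,0,0,0],[-1,0,0,0,0,0,0]]]'
```

```text
time_s: 7.35
eef_pos: [0.5385, 0.1727, 0.1312]
eef_rot: [0.001, 0.737, 0.676, 0.001]
wrist_force: [0.6, -0.1, -0.0]
opening: 0.604
grasp_force: 0.0
time_s: 7.85
eef_pos: [0.5379, 0.1732, 0.1304]
eef_rot: [0.0, 0.737, 0.676, 0.0]
wrist_force: [-0.1, -0.6, 4.0]
opening: 0.193
grasp_force: 58.5
```

```bash
python3 -m handwheel '[[[-1,0,0,-2,0,0,0],[-1,0,0,-4,0,0,0],[-1,0,0,-6,0,0,0],[-1,0,0,-9,0,0,0],[-1,0,0,-13,0,0,0],[-1,0,0,-16.5,0,0,0],[-1,0,0,-16.5,0,0,0],[-1,0,0,-16.5,0,0,0]]]'
python3 - <<'E'
from h import *
c=cam("wrist"); np.savez("w5.npz",**{k:c[k] for k in("frame","depth","fx","fy","cx","cy","X")}); d=cam("side");cv2.imwrite("pics/x5.png",np.hstack([c["frame"][200:420,180:380],d["frame"][60:280,160:360]]).repeat(2,0).repeat(2,1)[:600])
np.savez("d5.npz",**{k:d[k] for k in("frame","depth","fx","fy","cx","cy","X")})
rows([.432,-.1794,.295],85)
E
```

```text
time_s: 8.85
eef_pos: [0.5367, 0.173, 0.2931]
eef_rot: [-0.001, 0.737, 0.676, -0.001]
wrist_force: [-0.0, 0.7, -2.0]
opening: 0.193
grasp_force: 59.1
[-36.01, -7.35, -0.2] [-0.22, 0.04, 0.03]
```

View pics/x5.png

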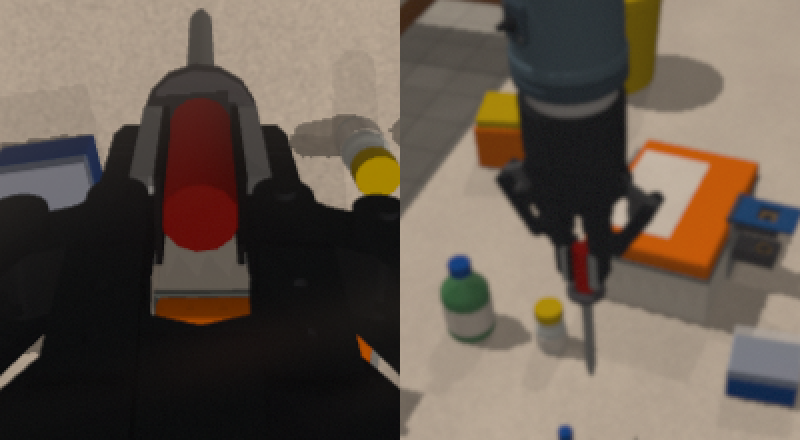

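The wrist view shows the handle firmly between the pads and the nose at about pixel (280.5,205). The side view shows the pin upright with its nose at about pixel (255,247).

```bash
python3 - <<'E'
from h import *
c=dict(np.load("w5.npz")); d=dict(np.load("d5.npz")); P=cloud(c)
print("pp",c["cx"],c["cy"])
for v in (204,206,208,215,225):
    r=c["frame"][v,270:292].astype(int).sum(1); print(v,r.tolist())
Q=cloud(c)[204:236,270:292]; 
print("depth z col280", cloud(c)[203:240:2,280,:].round(3).tolist())
for v in (205,206): print("wrist nose",ray(c,280.5,v,.1727))
for uv in((255,247),(255,248)):print("side nose",ray(d,*uv,.1727))
# two-view triangulation
def rd(c,u,v): x=c["X"][:3,:3]@np.array([(u-c["cx"])/c["fx"],(v-c["cy"])/c["fy"],1]); return c["X"][:3,3],x/np.linalg.norm(x)
a,x=rd(c,280.5,205.5); b,y=rd(d,255,247.3); t=np.linalg.lstsq(np.c_[x,-y],b-a,rcond=None)[0]; print(a+t[0]*x,b+t[1]*y)
E
```

```text
pp 279.7283086778872 211.7474242169603
204 [475, 470, 455, 446, 456, 469, 471, 471, 427, 378, 320, 350, 431, 451, 463, 464, 469, 479, 485, 495, 496, 482]
206 [486, 481, 467, 463, 457, 460, 397, 305, 234, 216, 221, 225, 254, 326, 431, 455, 471, 480, 482, 480, 473, 470]
208 [469, 470, 467, 460, 466, 357, 244, 215, 217, 218, 221, 225, 231, 233, 263, 362, 464, 484, 483, 482, 476, 475]
215 [456, 461, 462, 457, 321, 229, 214, 213, 213, 214, 218, 224, 230, 233, 234, 238, 424, 455, 452, 459, 469, 466]
225 [473, 475, 468, 413, 266, 210, 208, 210, 210, 209, 215, 219, 223, 227, 228, 232, 325, 436, 452, 445, 452, 462]
depth z col280 [[0.532, 0.127, 0.001], [0.537, 0.179, 0.188], [0.537, 0.179, 0.194], [0.536, 0.179, 0.199], [0.537, 0.179, 0.205], [0.537, 0.179, 0.211], [0.537, 0.179, 0.215], [0.537, 0.179, 0.22], [0.536, 0.178, 0.224], [0.537, 0.179, 0.231], [0.537, 0.178, 0.233], [0.537, 0.179, 0.238], [0.537, 0.179, 0.243], [0.537, 0.178, 0.246], [0.537, 0.178, 0.249], [0.538, 0.19, 0.282], [0.538, 0.19, 0.284], [0.537, 0.189, 0.286], [0.537, 0.187, 0.285]]
wrist nose [0.53658449 0.17447846 0.1727    ]
wrist nose [0.53649903 0.17349401 0.1727    ]
side nose [0.53685794 0.17227489 0.1727    ]
side nose [0.53607625 0.17454399 0.1727    ]
[0.53657536 0.17438521 0.17404945] [0.53616286 0.17409939 0.17414416]
```

```bash
python3 -m handwheel '[[[-1,-4,-0.8,0,0,0,0],[-1,-9,-1.8,0,0,0,0],[-1,-14,-2.9,0,0,0,0],[-1,-19,-3.9,0,0,0,0],[-1,-24,-4.9,0,0,0,0],[-1,-29,-5.9,0,0,0,0],[-1,-33,-6.8,0,0,0,0],[-1,-36.1,-7.4,0,0,0,0],[-1,-36.1,-7.4,0,0,0,0],[-1,-36.1,-7.4,0,0,0,0]]]'
python3 -m handwheel '[[[-1,0,0,0,0,0,0],[-1,0,0,0,0,0,0]]]'
python3 - <<'E'
from h import *
print(tool()[:3,3]); rows([.4318,-.1804,.294],85)
for n in("wrist","side"):
    c=cam(n); np.savez(n+"6.npz",**{k:c[k] for k in("frame","depth","fx","fy","cx","cy","X")})
    if n=="wrist": P=cloud(c); print(P[205:232:4,280].round(4).tolist()); w=c["frame"][150:300,180:380]
    else: w=np.hstack([w,c["frame"][80:230,240:440]])
cv2.imwrite("pics/x6.png",w.repeat(2,0).repeat(2,1))
E
```

```text
time_s: 10.2
eef_pos: [0.4322, -0.1795, 0.2938]
eef_rot: [-0.001, 0.737, 0.676, 0.0]
wrist_force: [0.1, 0.8, -1.2]
opening: 0.192
grasp_force: 59.0
time_s: 10.45
eef_pos: [0.4327, -0.1793, 0.2947]
eef_rot: [-0.0, 0.737, 0.676, 0.0]
wrist_force: [-0.4, 0.1, -2.3]
opening: 0.193
grasp_force: 59.0
[ 0.4327236  -0.17934995  0.29467079]
[-0.11, -0.08, 0.07] [-0.01, -0.01, 0.11]
[[0.4328, -0.1733, 0.1897], [0.4327, -0.1735, 0.201], [0.4327, -0.1733, 0.2127], [0.4327, -0.1735, 0.2225], [0.4327, -0.1738, 0.2308], [0.4327, -0.1733, 0.2409], [0.4327, -0.1736, 0.2483]]
```

View pics/x6.png

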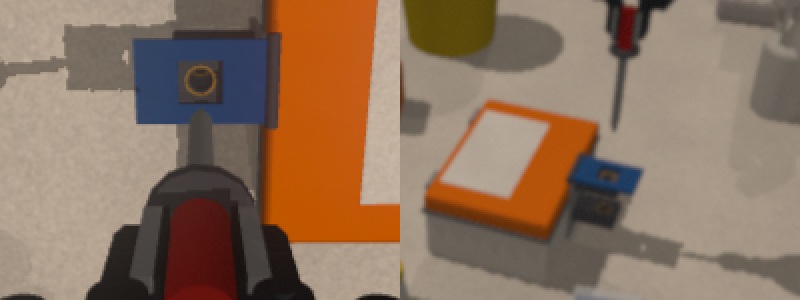

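The wrist view shows the ring at pixel (280,190), directly ahead of the nose, and the side view shows the pin above the eye. I'll compare ring and pin in this one picture.

```bash
python3 - <<'E'
from h import *
c=dict(np.load("wrist6.npz")); hsv=cv2.cvtColor(c["frame"],cv2.COLOR_BGR2HSV); m=np.zeros((420,560),bool)
s=(slice(180,201),slice(270,291)); m[s]=(hsv[...,0][s]>14)&(hsv[...,0][s]<26)&(hsv[...,1][s]>100)
vv,uu=np.nonzero(m); e=cv2.fitEllipse(np.c_[uu,vv].astype(np.float32)); print(m.sum(),e,ray(c,*e[0],.104))
g=c["frame"].sum(2)
for v in(215,222,228):
    r=np.abs(np.diff(c["frame"][v,266:296].astype(int).sum(1))); print(v,r.tolist())
E
```

```text
91 ((279.68096923828125, 190.06289672851562), (13.642380714416504, 14.569979667663574), 69.56269073486328) [ 0.43193567 -0.18005944  0.104     ]
215 [6, 117, 48, 3, 3, 3, 3, 59, 33, 8, 0, 3, 0, 7, 3, 6, 5, 2, 6, 63, 15, 1, 6, 1, 3, 7, 6, 8, 4]
222 [10, 2, 124, 51, 6, 5, 2, 74, 24, 0, 0, 3, 0, 3, 10, 3, 4, 1, 6, 34, 33, 5, 3, 10, 4, 10, 3, 4, 6]
228 [6, 117, 41, 2, 1, 4, 46, 49, 10, 4, 0, 2, 1, 7, 4, 6, 3, 2, 1, 20, 51, 10, 1, 2, 5, 2, 1, 0, 6]
```

```bash
python3 -m handwheel '[[[-1,-0.15,-0.03,0,0,0,0],[-1,-0.15,-0.03,2,0,0,0],[-1,-0.15,-0.03,4,0,0,0],[-1,-0.15,-0.03,5.5,0,0,0],[-1,-0.15,-0.03,6.5,0,0,0],[-1,-0.15,-0.03,7.2,0,0,0],[-1,-0.15,-0.03,7.8,0,0,0],[-1,-0.15,-0.03,7.8,0,0,0]]]'
python3 -m handwheel '[[[-1,0,0,0.5,0,0,0],[-1,0,0,1,0,0,0],[-1,0,0,1.4,0,0,0],[-1,0,0,1.4,0,0,0]]]'
```

```text
time_s: 11.55
eef_pos: [0.432, -0.1816, 0.2166]
eef_rot: [-0.0, 0.737, 0.676, -0.0]
wrist_force: [-0.4, -0.3, -2.0]
opening: 0.191
grasp_force: 59.0
time_s: 12.05
eef_pos: [0.4318, -0.1815, 0.2023]
eef_rot: [-0.0, 0.737, 0.676, -0.0]
wrist_force: [-0.5, -0.8, -0.8]
opening: 0.192
grasp_force: 59.0
```

The shaft has entered the upper bushing without force. I'll go on in small stages.

```bash
python3 -m handwheel '[[[-1,0,0,0.8,0,0,0],[-1,0,0,1.6,0,0,0],[-1,0,0,2.2,0,0,0],[-1,0,0,2.2,0,0,0]]]'; python3 -m handwheel '[[[-1,0,0,0.5,0,0,0],[-1,0,0,1,0,0,0],[-1,0,0,1.5,0,0,0],[-1,0,0,1.5,0,0,0]]]'
```

```text
time_s: 12.55
eef_pos: [0.4317, -0.1813, 0.18]
eef_rot: [-0.001, 0.737, 0.676, -0.0]
wrist_force: [0.3, -0.0, -1.7]
opening: 0.19
grasp_force: 59.0
time_s: 13.05
eef_pos: [0.4318, -0.1814, 0.1652]
eef_rot: [-0.0, 0.737, 0.676, -0.0]
wrist_force: [0.4, -1.5, -1.4]
opening: 0.191
grasp_force: 59.0
```

```bash
python3 -m handwheel '[[[-1,0,0,0.6,0,0,0],[-1,0,0,1.2,0,0,0],[-1,0,0,1.8,0,0,0],[-1,0,0,2.3,0,0,0],[-1,0,0,2.4,0,0,0],[-1,0,0,2.4,0,0,0],[-1,0,0,2.4,0,0,0]]]'; python3 - <<'E'
from h import *
w=[]
for n in("wrist","side"):
    c=cam(n); np.savez(n+"7.npz",**{k:c[k] for k in("frame","depth","fx","fy","cx","cy","X")}); P=cloud(c)
    f=c["frame"]; w.append(f[190:290,210:350] if n=="wrist" else f[120:220,290:430])
    H,s,V=cv2.split(cv2.cvtColor(f,cv2.COLOR_BGR2HSV)); d=np.hypot(P[...,0]-.432,P[...,1]+.18)
    b=(H>100)&(H<125)&(s>120)&(d<.06)&(abs(P[...,2]-.11)<.02); print(n,"hasp z",np.median(P[b][:,2]))
    if n=="wrist": 
        k=(d<.018)&(P[...,2]>.118)&(P[...,2]<.14)&(s<90); print("collar/tips z",np.percentile(P[k][:,2],[5,50,95]),k.sum())
cv2.imwrite("pics/x7.png",cv2.resize(np.hstack(w),None,fx=2.8,fy=4,interpolation=cv2.INTER_CUBIC) if 0 else cv2.resize(np.hstack(w),None,fx=2.85,fy=2.85,interpolation=cv2.INTER_CUBIC))
E
```

```text
time_s: 13.92
eef_pos: [0.432, -0.1815, 0.1418]
eef_rot: [-0.0, 0.737, 0.676, 0.0]
wrist_force: [-0.6, 1.1, -2.2]
opening: 0.199
grasp_force: 59.0
wrist hasp z 0.11121238941264876
collar/tips z [0.130002   0.13330342 0.1343437 ] 811
side hasp z 0.11099391331516267
```

View pics/x7.png

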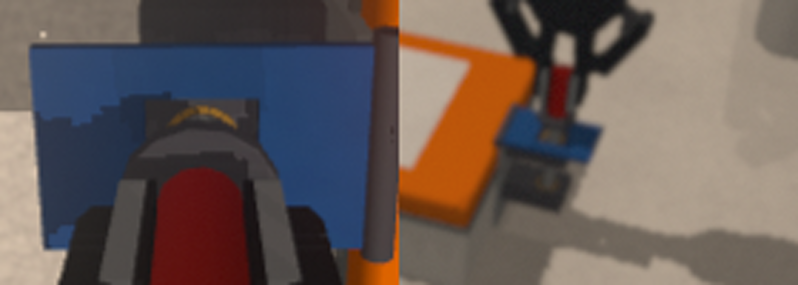

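The pin is through the eye, the wrist force is near zero and the hasp is still flat. The collar's top is at about 0.133, so its underside is about 16 mm above the hasp. I'll lower it 1 mm and hand in.

```bash
python3 -m handwheel '[[[-1,0,0,0.1,0,0,0],[-1,0,0,0.1,0,0,0],[-1,0,0,0.1,0,0,0],[-1,0,0,0.1,0,0,0]]]'; python3 -c "
from bench import ctrl; print(ctrl.hand_in())"
```

```text
time_s: 14.52
eef_pos: [0.4322, -0.1816, 0.1409]
eef_rot: [0.0, 0.737, 0.676, 0.0]
wrist_force: [0.5, 2.4, -0.4]
opening: 0.193
grasp_force: 59.1
the job is handed in; nothing more can be done
None
```

The job is handed in at 14.5 s: the hasp is flat, and the pin is held upright through the eye and both bushings with its collar about 15 mm above the hasp; the nose, about 20 mm below the lower bushing, is worked out from the arm's pose rather than seen.

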